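Load a label printer and hold its cover for threading

TASK

The label printer has run out: lower the full yellow roll of label tape over the upright spindle on its rear deck (do not drop it on) until it sits flat on the turntable, and let go of it. Then raise the print-head cover in front by its green loop handle to 60 degrees open (0 is shut, 90 would be straight up) and hold it there with the gripper, still, so that I can thread the tape past the head: the cover falls shut by itself, so finish while you are holding it and do not let go. Leave the empty core, calculator, mug and stapler where they are.

Things in the scene. Friction and masses are not known exactly. Their poses are not given: they have to be found in the camera images.
- printer: light grey label printer, 202 x 140 mm, fixed on the desk. Origin: centre of its underside; x to its rear, y left, z up. Rear half, x = 8 to 100 mm: open flat deck 20 mm high with turntable and spindle. Front half, x = -80 to +14 mm: head box, 62 mm high to its rim, under the cover. Before it, x = -101 to -79 mm: ledge with screen and buttons, 29 mm high
- spindle_seat (a point): centre of the turntable's top face, 24 mm above the desk, at x = 56 mm, y = 0 of the printer: where the centre of the roll's underside must come to lie. The turntable is a fixed dark disc of 52 mm diameter on the rear deck, in the open
- spindle_tip (a point): top of the green upright spindle, 42 mm above the turntable and 66 mm above the desk. The spindle is fixed, 21 mm in diameter; its upper 8 mm taper to 12 mm
- label_roll: full roll of label tape, yellow with a dark core, lying flat on the desk: 58 mm outer diameter, 36 mm high, bore 25.4 mm straight through, about 90 g, rigid. Origin: centre of its underside; z is the axis of the bore and points up (no need to turn it over). Seated on the spindle its top is 60 mm above the desk
- cover (a joint): opening angle of the printer's cover, rad: 0 shut (level on the rim, as at the start), 1.047 = 60 degrees, 1.40 its stop, short of upright. No spring, catch or stay: let go, it falls shut by its weight (about 260 g, nearly frictionless hinge; about 0.5 N at the handle, square to the cover, holds it at 60 degrees)
- cover_hinge (a point): middle of the cover's hinge axis, which runs along the printer's y, at x = 6 mm, z = 67 mm of the printer. The cover is a flat light grey panel 8 mm thick and 138 mm wide with a dark window; its middle plane runs through the hinge axis and it reaches 88 mm forward from it
- cover_handle (a point): middle of the bar of the green loop handle in front of the cover, 128 mm from the hinge axis, 67 mm above the desk when shut. Bar: round, 12 mm thick, 74 mm long along the hinge, on two 10 mm arms that run in the cover's plane 40 mm forward of its edge, 64 mm apart inside. It can turn between two finger pads. Frame turns with the cover: x to the hinge, z out of the outer face
- empty_core: used-up dark plastic core standing on the desk, a ring 32 mm in diameter, bore 25.4 mm, 36 mm high. Origin: centre of its underside. Not needed; leave it
- calculator: grey desk calculator, 62 x 98 x 15 mm, lying on the desk. Origin: centre of its underside. Leave it
- mug: green mug, 92 x 125 x 100 mm with its handle, behind the printer. Origin at its underside. Leave it
- stapler: dark blue stapler, 34 x 126 x 50 mm, to the left. Origin: centre of its underside. Leave it
Things that resemble listed ones, but are neither listed nor needed, are in the scene too. Of the things that look like the label_roll, take the one that is farthest to the robot's right at the start.

How it is judged (in metres and radians):
On the way:
1. the roll sits flat on the turntable over the spindle, let go, with the cover still shut (horizontal distance between label_roll and spindle_seat below 0.005 m and z of label_roll in the frame of printer between 0.02 and 0.028 m and angle between label_roll's own z axis and vertical below 0.08 rad and contact force between the fingers and label_roll below 0.05 N and linear speed of label_roll below 0.03 m/s and value of joint cover below 0.15 rad), for 0.2 s.
At the end, for the whole second after the job is handed in: Roll on the spindle: axes within 5 mm, underside within 4 mm of the turntable, upright within 4.5 degrees, at rest, not touched by the fingers. Cover still, 54 to 66 degrees open, pressed by the fingers with over 0.2 N, propped by no loose thing (horizontal distance between label_roll and spindle_seat below 0.005 m and z of label_roll in the frame of printer between 0.02 and 0.028 m and angle between label_roll's own z axis and vertical below 0.08 rad and contact force between each of the fingers, cover and label_roll below 0.05 N and linear speed of label_roll below 0.03 m/s and value of joint cover between 0.942 and 1.152 rad and velocity of joint cover between -0.08 and 0.08 rad/s and contact force between the fingers and cover above 0.2 N and contact force between cover and empty_core below 0.05 N and contact force between cover and calculator below 0.05 N and contact force between cover and mug below 0.05 N and contact force between cover and stapler below 0.05 N); the arm keeps its last pose, push and grip.
It fails at once if the roll was dropped onto the turntable (faster than 0.6 m/s on the spindle) (horizontal distance between label_roll and spindle_seat below 0.03 m and z of label_roll in the frame of printer below 0.058 m and linear speed of label_roll above 0.6 m/s).
It fails at once if the empty core, calculator, mug or stapler was moved by more than 25 mm (distance of any of empty_core, calculator, mug, stapler from where it was at the start of the episode above 0.025 m).
It also fails if it takes over 51 s, if anything falls off the work surface, if the arm or the gripper's body presses on something with over 40 N, if the wrist force passes 120 N, or if a joint passes its speed limit or range.

ROBOT

A 6-joint arm with a two-finger parallel gripper is mounted at the origin on a cart in front of the work surface, level with it; the furniture and walls round the work are solid. World frame = base frame: x ahead of the robot, y to its left, z up, the work surface at z = 0. Lengths are in m, angles in degrees, forces in N, time in s.
With the tool pointing down it reaches from about 0.275 to 0.875 m from the base axis. Payload 12.5 kg.
Tool frame: the origin (TCP) lies where the fingers leave the gripper's body, on its centre line; the fingertips stand 73 mm ahead of it and the grasp point (between the pads) lies 54 mm ahead of it; z points along the fingers, y is the line along which they close (so a half turn about z gives the same grasp; the last joint's range is limited). The gripper opens to 85 mm and grips with 20 to 120 N. Pads are 22 mm wide; open, the fingers measure 114 mm over their backs; the gripper's body (76 mm by 85 mm) begins 54 mm behind the grasp point. The pads swing forward as they close: fully open they stand 13 mm farther back than shut.
Start: joints at [70.841, 20.094, 94.641, -0, 65.266, -4.847], TCP at [0.136, 0.533, 0.304] pointing down, gripper open.
Joint ranges: [-157.81, 157.81], [-45, 120.19], [0.68, 151.7], [-89.99, 269.99], [4.06, 180], [-164.3, 164.3]. Speed limits (degrees/s): [127.2, 127.2, 159.86, 180, 180, 180].

INTERFACE

Orientations are given as [roll, pitch, yaw] about the fixed x, y, z axes, in that order (R = Rz(yaw) Ry(pitch) Rx(roll)).
In Python, from plant import manip gives the robot as it stands.
- The arm moves only by the shell command python3 -m creep 'ROWS'. ROWS is JSON, a list of rows, each an object of numbers: "rx", "ry", "rz": the turn, a rotation vector about the world's x, y, z in rad; "tx", "ty", "tz": the shift along the world's x, y, z in m; "gripper": the opening, from -1 (shut) to 1 (fully open). A call has 1 to 12 rows; each row is the pose to reach, as a shift and turn from the pose commanded when the call began; what a row does not reach only later rows make up. A row lasts 1/8 s, in which the tool goes at most 62.5 mm and 10.7 degrees, less where a joint would pass 70% of its speed; a pose out of reach is approached as far as the arm can. A call with a gripper value outside its range is refused whole. The fingers move at their own pace and stop on an object; the grip force is fixed at half the most. Time passes only in rows, so rows that repeat a pose let the fingers close. It gives the time, the measured TCP pose, the force, the opening and the grip force at its end, in the units of the state.
- manip.read_state(): the state, without advancing time (a new reading comes with each control period).
- manip.capture(name): name is "side" or "top" or "wrist"; returns a dict with "color" (480x640x3 uint8, blue, green, red), "mtx" (3x3 intrinsics, pixels), "k1" (the pictures are not rectified: a ray, as slopes to the right and down, at radius r is drawn at 1 + k1 r^2 times it, then the intrinsics apply), "eye" and "attitude" of the camera in the world. Camera axes: x right, y up, looking along -z (the intrinsics and any distortion apply to the point x, -y, -z); pixel columns grow to the right and rows downward; lengths in m; the calibration is good to about 2 mm. A picture is of the moment at which its call begins. There is no depth.
- manip.close_job(): hands the job in; it is judged then, once.
Trained networks look in the newest picture that a camera, given by its name, has taken for a name from the list of things; names that differ only in an ending like _2 or _b are one class to them, and where a whole thing is asked for, a point or a joint stands for the part that bears it (a point fixed in the world has none). Each returns a list of dicts, best first, with "score" (0 to 1); they miss things now and then, are a little off and sometimes report something else, mostly with a low value. They report only what shows in the picture. A call takes as long as a camera call. They do not tell look-alikes from the thing itself.
- manip.masks_of(query, camera): "region" (480x640 bool, what is visible of it) and "rect" ([left, top, width, height] in pixels, round what is visible of it).
The state is a dict: "time_s": time; "joint_pos": joint angles; "dq": joint speeds; "effort": joint torques, N m; "eef_pos": TCP position; "tool_rot": TCP orientation; "contact_force": force on the tool from outside, world axes, zero at the start; "torque": the same for the moment, N m; "gripper_width": opening from 0.0 (shut) to 1.0 (fully open); "finger_force": force on a finger pad.
Only numpy, scipy, OpenCV 4.12 (cv2) and the standard library are available. Lean on these libraries where they do the work, as an engineer would, in place of code of your own. Each camera call takes 0.05 s, during which the arm holds its last target. There are 200 camera calls.

## Working session

There is one attempt and no reset: what is moved stays moved. The work goes in short steps, Python scripts to look and compute and a shell command to move; the robot and the scene stay as the last step left them, time stands still between calls to the robot, and variables do not carry over. Pictures are saved under pics/ and viewed, at most 10 in all, crops included, and the job is handed in when it is done.

```bash
ls; mkdir -p pics; cat > h.py <<'E'
from plant import manip
import numpy as np, cv2
from scipy.spatial.transform import Rotation as R
def att(c):
    a=np.array(c["attitude"],float)
    return a if a.shape==(3,3) else (R.from_euler('xyz',a,degrees=True).as_matrix() if a.size==3 else None)
def ray(c,uv):
    p=cv2.undistortPoints(np.array([[uv]],float),np.array(c["mtx"],float),np.array([c["k1"],0,0,0,0.]))[0,0]
    d=att(c)@np.array([p[0],-p[1],-1]); return np.array(c["eye"],float),d/np.linalg.norm(d)
def atz(c,uv,z):
    e,d=ray(c,uv); return e+d*(z-e[2])/d[2]
def tri(rs):
    A=0;b=0
    for e,d in rs:
        P=np.eye(3)-np.outer(d,d);A=A+P;b=b+P@e
    return np.linalg.solve(A,b)
def proj(c,X):
    q=att(c).T@(np.array(X)-c["eye"]);x,y=q[0]/-q[2],-q[1]/-q[2];s=1+c["k1"]*(x*x+y*y)
    m=np.array(c["mtx"]);return np.array([m[0,0]*x*s+m[0,2],m[1,1]*y*s+m[1,2]])
E
cat > a.py <<'E'
from h import *
C={n:manip.capture(n) for n in("top","side","wrist")}
print({n:(np.round(c["eye"],3),np.round(c["attitude"],2),c["k1"]) for n,c in C.items()}); print(manip.read_state())
im=np.hstack([C["top"]["color"],C["side"]["color"]])
for n in C: cv2.imwrite(f"pics/{n}0.png",C[n]["color"])
for q in("label_roll","printer","spindle_tip","cover_handle","cover","empty_core","calculator","mug","stapler"):
    for n in C:
        for r in manip.masks_of(q,n)[:6]:
            if r["score"]>.2:
                l,t,w,h=r["rect"];uv=(l+w/2,t+h/2);print(q,n,round(r["score"],2),r["rect"],np.round(atz(C[n],uv,0.036),3))
E
python3 a.py
```

```text
pics
{'top': (array([ 0.305, -0.056,  1.57 ]), array([ 11.89,   0.1 , -91.93]), 0.007858825011329427), 'side': (array([0.589, 0.849, 0.84 ]), array([  51.23,   -1.26, -176.65]), -0.04030893489570029), 'wrist': (array([0.058, 0.552, 0.373]), array([-17.97,   0.11,  75.74]), -0.03942658800824787)}
{'time_s': 0.15, 'joint_pos': array([ 7.08406671e+01,  2.01169096e+01,  9.46665793e+01,  1.81660741e-03,
        6.52653560e+01, -4.84890684e+00]), 'dq': array([ 0.0650186 , -0.08836831, -0.08391571,  0.04281198,  0.02982185,
       -0.02736717]), 'effort': array([ 1.59569172e-03, -5.06248212e+01, -2.91503620e+01,  1.62266599e-05,
        3.33490476e-03,  2.23664756e-05]), 'eef_pos': array([0.13587384, 0.53277042, 0.30349821]), 'tool_rot': array([-1.79951469e+02, -5.77217505e-03,  1.65688811e+02]), 'contact_force': array([-0.19630964, -0.64178051,  0.52634525]), 'torque': array([ 0.00224796, -0.01084722,  0.0437849 ]), 'finger_force': 0.0, 'gripper_width': 0.9992121381311082}
label_roll top 0.95 [376.5, 303.1, 19.9, 24.7] [ 0.428 -0.243  0.036]
label_roll top 0.89 [409.6, 281.0, 21.6, 28.3] [
[... 868 characters left out ...]
[223.5, 259.2, 59.4, 57.1] [0.51  0.094 0.036]
cover side 0.86 [341.9, 275.6, 59.3, 46.3] [0.498 0.068 0.036]
empty_core side 0.63 [389.7, 394.3, 23.4, 26.9] [0.448 0.35  0.036]
calculator top 0.64 [433.3, 250.2, 39.9, 36.2] [ 0.543 -0.423  0.036]
calculator side 0.81 [337.4, 186.5, 28.2, 17.5] [ 0.55  -0.368  0.036]
mug top 0.56 [291.4, 161.2, 47.2, 37.7] [ 0.794 -0.074  0.036]
mug side 0.85 [233.9, 224.0, 44.1, 42.5] [ 0.802 -0.104  0.036]
mug side 0.24 [392.3, 397.9, 19.3, 23.4] [0.447 0.354 0.036]
stapler top 0.65 [155.8, 229.2, 26.9, 50.1] [0.605 0.311 0.036]
stapler side 0.74 [286.8, 374.6, 59.8, 37.9] [0.611 0.331 0.036]
stapler side 0.68 [393.9, 398.7, 19.5, 23.9] [0.444 0.356 0.036]
```

```bash
python3 - <<'E'
import cv2,numpy as np
t=cv2.imread("pics/top0.png");s=cv2.imread("pics/side0.png")
a=cv2.resize(t[220:345,200:480],(800,357),interpolation=3)
b=cv2.resize(s[170:345,290:420],(0,0),fx=1.37,fy=1.37,interpolation=3)
d=np.zeros((600,800,3),np.uint8);d[:357]=a;d[360:360+b.shape[0],:b.shape[1]]=b
c=cv2.resize(s[190:230,340:410],(420,240),interpolation=3);d[360:600,300:720]=c
cv2.imwrite("pics/crop1.png",d)
E
```

```text
(no output)
```

View pics/crop1.png

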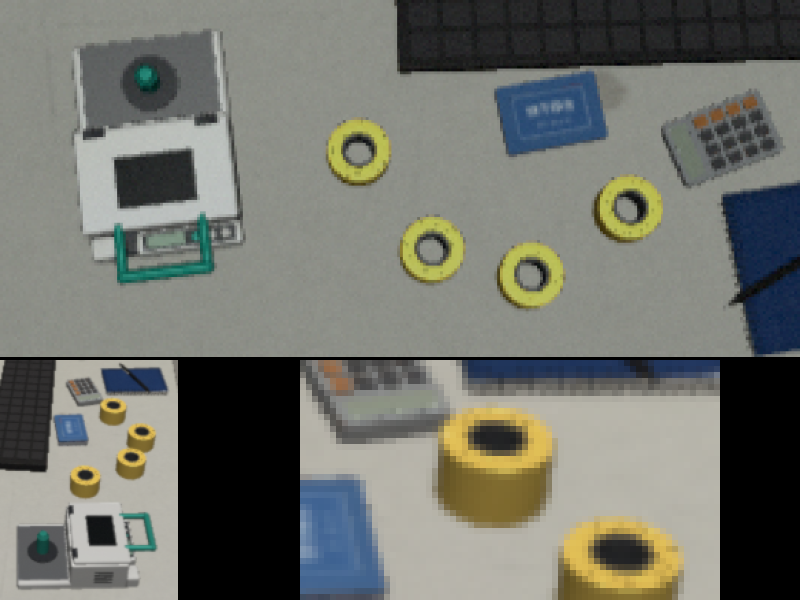

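```bash
cat > fit.py <<'E'
from h import *
from scipy.optimize import least_squares
def cyl(x,y,z0,r,h):
    a=np.linspace(0,2*np.pi,60); return np.array([[x+r*np.cos(t),y+r*np.sin(t),z] for z in(z0,z0+h) for t in a])
def bb(c,P):
    q=np.array([proj(c,p) for p in P]);return np.r_[q.min(0),q.max(0)]
def blobs(c,kind,amin=40):
    hsv=cv2.cvtColor(c["color"],cv2.COLOR_BGR2HSV)
    m=cv2.inRange(hsv,(20,110,60),(35,255,255)) if kind=="y" else cv2.inRange(hsv,(75,110,50),(95,255,255))
    n,l,s,ce=cv2.connectedComponentsWithStats(m)
    return [(s[i],ce[i],l==i) for i in range(1,n) if s[i][4]>=amin]
def box(s): return np.array([s[0]-.5,s[1]-.5,s[0]+s[2]-.5,s[1]+s[3]-.5])
def fitcyl(views,x0,r,h,fixz=None):
    # views: (cam, bbox)
    f=lambda p:np.concatenate([bb(c,cyl(p[0],p[1],p[2] if fixz is None else fixz,r,h))-b for c,b in views])
    o=least_squares(f,x0[:3 if fixz is None else 2]);return np.round(o.x,4),np.round(o.fun,1)
E
python3 - <<'E'
from fit import *
T,S=manip.capture("top"),manip.capture("side")
for n,c in(("top",T),("side",S)):
    for k in "yg":
        for s,ce,_ in blobs(c,k,25): print(n,k,s,np.round(ce,1))
tb=min((b for b in blobs(T,"y")),key=lambda b:np.hypot(*(b[1]-[420,294])))
sb=min((b for b in blobs(S,"y")),key=lambda b:np.hypot(*(b[1]-[372,211])))
v=[(T,box(tb[0])),(S,box(sb[0]))]
print("roll",fitcyl(v,[.47,-.33,0],.029,.036),fitcyl(v,[.47,-.33],.029,.036,0.))
E
```

```text
top y [142 185  34  32 136] [161.5 205.4]
top y [315 262  22  23 292] [325.1 273.2]
top y [408 282  24  23 307] [419.2 293.1]
top y [340 296  23  23 290] [350.6 307.2]
top y [374 305  23  23 305] [385.1 316.3]
top g [247 242   8   9  53] [250.5 246.3]
top g [240 295  35  24 251] [257.4 310. ]
side y [363 198  19  20 267] [371.8 207.8]
side y [375 217  29  40 617] [388.4 237.2]
side y [342 247  21  24 353] [351.5 259.2]
side y [221 399  40  18 125] [241.2 407.8]
side g [379 282  25  27 212] [393.9 295.7]
side g [317 295   9  17 135] [320.8 303. ]
roll (array([ 0.485 , -0.3344, -0.0006]), array([-0.3, -0.7,  0.5,  0.3, -0.3, -0.2,  0.8,  0.4])) (array([ 0.485 , -0.3341]), array([-0.4, -0.7,  0.4,  0.3, -0.3, -0.3,  0.8,  0.3]))
```

```bash
M='{"tx":0.35,"ty":-0.86,"tz":-0.06,"gripper":0.7}'; python3 -m creep '[{"tx":0.10,"ty":-0.06,"tz":0},{"tx":0.15,"ty":-0.12,"tz":0},{"tx":0.2,"ty":-0.18,"tz":0},{"tx":0.25,"ty":-0.24,"tz":0},{"tx":0.28,"ty":-0.3,"tz":0},{"tx":0.3,"ty":-0.36,"tz":0},{"tx":0.3,"ty":-0.42,"tz":0},{"tx":0.3,"ty":-0.48,"tz":0},{"tx":0.3,"ty":-0.54,"tz":0},{"tx":0.3,"ty":-0.6,"tz":0},{"tx":0.3,"ty":-0.66,"tz":0},{"tx":0.3,"ty":-0.72,"tz":0}]'
```

```text
validation failed for argument at $[0]...
```

```bash
python3 - <<'E'
from fit import *
T,S=manip.capture("top"),manip.capture("side")
def spx(c):
    a=np.linspace(0,6.283,40)
    return np.array([[r*np.cos(t),r*np.sin(t),z] for r,z in((.0105,.024),(.0105,.058),(.006,.066)) for t in a])
Q=spx(None)
# handle samples, printer frame, relative to hinge line x=.006
y=np.linspace(-.037,.037,40)
H=[[-.122+dx,yy,.067] for yy in y for dx in(-.006,0,.006)]
w=74*12; H=np.array(H)
A=np.array([[x,s*.037-s*.005,.067] for x in np.linspace(-.116,-.082,30) for s in(-1,1)])
hb=np.r_[[[-.122+.006*np.cos(t),s*.037,.067+.006*np.sin(t)] for t in np.linspace(0,6.28,16) for s in(1,-1)],[[-.084,s*.037,.067+d] for s in(-1,1) for d in(-.004,.004)]]
def world(p,P):
    c,s=np.cos(p[2]),np.sin(p[2]);return P@np.array([[c,s,0],[-s,c,0],[0,0,1]])+[p[0],p[1],p[3]]
V=[]
for n,c in(("top",T),("side",S)):
    g=blobs(c,"g",25); ref=[[250.5,246.3],[257.4,310]] if n=="top" else [[320.8,303],[393.9,295.7]]
    b=[min(g,key=lambda q:np.hypot(*(q[1]-r))) for r in ref];print(n,[q[0] for q in b]);V.append((n,c,box(b[0][0]),box(b[1][0])))
def f(p):
    o=[]
    for n,c,sb,hbx in V:
        e=bb(c,world(p,Q))-sb
        o.append(e);e2=bb(c,world(p,hb))-hbx
        if n=="top": e2[1]=0   # arm root hidden/uncertain
        else: e2[0]=0
        o.append(e2)
    return np.concatenate(o)
o=least_squares(f,[.55,.09,.08,0],loss="soft_l1");p=o.x
print("printer",np.round(p,4),"yaw",np.degrees(p[2]));print(np.round(f(p),1).reshape(4,4))
for nm,q in(("seat",[.056,0,.024]),("handle",[-.122,0,.067]),("hinge",[.006,0,.067])):print(nm,np.round(world(p,np.array([q])),4))
print(manip.read_state()["eef_pos"])
E
```

```text
top [array([247, 242,   8,   9,  53], dtype=int32), array([240, 295,  35,  24, 249], dtype=int32)]
side [array([317, 295,   9,  17, 135], dtype=int32), array([379, 282,  25,  27, 213], dtype=int32)]
printer [ 6.154e-01  9.900e-02  1.420e-01 -4.000e-04] yaw 8.133587305099685
[[ -0.6   0.6   0.9   2.1]
 [  0.6   0.   -2.5 -21.3]
 [  0.2   0.2   0.6   1. ]
 [  0.   -0.7 -23.5  -0.7]]
seat [[0.6708 0.1069 0.0236]]
handle [[0.4946 0.0818 0.0666]]
hinge [[0.6213 0.0999 0.0666]]
[0.1359112  0.53293765 0.30390081]
```

```bash
python3 -m creep '[{"rx":0,"ry":0,"rz":0,"tx":0.1,"ty":-0.06,"tz":0,"gripper":0.7},{"rx":0,"ry":0,"rz":0,"tx":0.15,"ty":-0.12,"tz":0,"gripper":0.7},{"rx":0,"ry":0,"rz":0,"tx":0.2,"ty":-0.18,"tz":0,"gripper":0.7},{"rx":0,"ry":0,"rz":0,"tx":0.25,"ty":-0.24,"tz":0,"gripper":0.7},{"rx":0,"ry":0,"rz":0,"tx":0.28,"ty":-0.3,"tz":0,"gripper":0.7},{"rx":0,"ry":0,"rz":0,"tx":0.3,"ty":-0.36,"tz":0,"gripper":0.7},{"rx":0,"ry":0,"rz":0,"tx":0.3,"ty":-0.42,"tz":0,"gripper":0.7},{"rx":0,"ry":0,"rz":0,"tx":0.3,"ty":-0.48,"tz":0,"gripper":0.7},{"rx":0,"ry":0,"rz":0,"tx":0.3,"ty":-0.54,"tz":0,"gripper":0.7},{"rx":0,"ry":0,"rz":0,"tx":0.3,"ty":-0.6,"tz":0,"gripper":0.7},{"rx":0,"ry":0,"rz":0,"tx":0.3,"ty":-0.66,"tz":0,"gripper":0.7},{"rx":0,"ry":0,"rz":0,"tx":0.3,"ty":-0.72,"tz":0,"gripper":0.7}]'
python3 - <<'E'
from fit import *
T,S=manip.capture("top"),manip.capture("side")
print([np.round(atz(T,u,.067),3) for u in((250.5,245.5),(241,318),(274,314.5),(257,316))])
print([np.round(atz(S,u,.067),3) for u in((321,296),(402,284),(398,306),(401,296))])
print([ (n,s,np.round(ce,1)) for n,c in(("t",T),("s",S)) for s,ce,_ in blobs(c,"g",25)])
E
```

```text
time_s: 3.2
eef_pos: [0.4339, -0.111, 0.3042]
tool_rot: [-180.0, 0.0, 165.7]
contact_force: [1.3, 0.7, 0.6]
gripper_width: 0.851
finger_force: 0.0
[array([0.615, 0.097, 0.067]), array([0.432, 0.123, 0.067]), array([0.438, 0.04 , 0.067]), array([0.435, 0.083, 0.067])]
[array([0.617, 0.099, 0.067]), array([0.429, 0.045, 0.067]), array([0.443, 0.116, 0.067]), array([0.434, 0.084, 0.067])]
[('t', array([247, 243,   8,   8,  54], dtype=int32), array([250.5, 246.4])), ('t', array([240, 295,  35,  24, 250], dtype=int32), array([257.5, 310. ])), ('s', array([379, 282,  25,  27, 212], dtype=int32), array([394. , 295.7])), ('s', array([317, 295,   9,  17, 135], dtype=int32), array([320.8, 303.1]))]
```

```bash
python3 - <<'E'
from fit import *
T,S=manip.capture("top"),manip.capture("side")
a=np.linspace(0,6.283,40)
Q=np.array([[.056+r*np.cos(t),r*np.sin(t),z] for r,z in((.0105,.024),(.0105,.058),(.006,.066)) for t in a])
hb=np.r_[[[-.122+.006*np.cos(t),s*.037,.067+.006*np.sin(t)] for t in np.linspace(0,6.28,16) for s in(1,-1)],[[-.084,s*.037,.067+d] for s in(-1,1) for d in(-.004,.004)]]
def world(p,P):
    c,s=np.cos(p[2]),np.sin(p[2]);return P@np.array([[c,s,0],[-s,c,0],[0,0,1]])+[p[0],p[1],p[3]]
V=[]
for n,c in(("top",T),("side",S)):
    g=blobs(c,"g",25); ref=[[250.5,246.3],[257.4,310]] if n=="top" else [[320.8,303],[393.9,295.7]]
    b=[min(g,key=lambda q:np.hypot(*(q[1]-r))) for r in ref];V.append((n,c,box(b[0][0]),box(b[1][0])))
def f(p):
    o=[]
    for n,c,sb,hbx in V:
        e=bb(c,world(p,Q))-sb;e2=bb(c,world(p,hb))-hbx
        if n=="top": e2[1]=0
        else: e2[0]=0
        o+=[e,e2]
    return np.concatenate(o)
o=least_squares(f,[.55,.09,.08,0],loss="soft_l1");p=o.x
print("printer",np.round(p,4),"yaw",np.degrees(p[2]));print(np.round(f(p),1).reshape(4,4))
for nm,q in(("seat",[.056,0,.024]),("handle",[-.122,0,.067]),("hinge",[.006,0,.067])):print(nm,np.round(world(p,np.array([q])),4))
E
python3 -m creep '[{"rx":0,"ry":0,"rz":0,"tx":0.02,"ty":-0.06,"tz":0,"gripper":0.7},{"rx":0,"ry":0,"rz":0,"tx":0.04,"ty":-0.12,"tz":-0.02,"gripper":0.7},{"rx":0,"ry":0,"rz":0,"tx":0.05,"ty":-0.18,"tz":-0.04,"gripper":0.7},{"rx":0,"ry":0,"rz":0,"tx":0.051,"ty":-0.223,"tz":-0.05,"gripper":0.7},{"rx":0,"ry":0,"rz":0,"tx":0.051,"ty":-0.223,"tz":-0.05,"gripper":0.7},{"rx":0,"ry":0,"rz":0,"tx":0.051,"ty":-0.223,"tz":-0.05,"gripper":0.7}]'
python3 - <<'E'
from fit import *
W=manip.capture("wrist");cv2.imwrite("pics/w1.png",W["color"]);print(manip.read_state()["eef_pos"])
for s,ce,m in blobs(W,"y",300):
    b=box(s);print(s, atz(W,ce,.036))
    if 0<s[0] and s[0]+s[2]<640 and s[1]>0 and s[1]+s[3]<480: print(fitcyl([(W,b)],[.485,-.334],.029,.036,0.))
E
```

```text
printer [0.5615 0.0934 0.1003 0.0011] yaw 5.744657090165256
[[-0.6 -0.2  0.8  1.3]
 [ 1.4  0.  -1.9 -0.1]
 [-0.6 -0.3 -0.2  0.6]
 [ 0.  -0.1  0.3 -0.2]]
seat [[0.6172 0.099  0.0251]]
handle [[0.4401 0.0812 0.0681]]
hinge [[0.5675 0.094  0.0681]]
time_s: 4.15
eef_pos: [0.4857, -0.3303, 0.2539]
tool_rot: [180.0, -0.0, 165.8]
contact_force: [0.3, 0.5, 0.5]
gripper_width: 0.855
finger_force: 0.0
[ 0.48570782 -0.33015555  0.25417268]
[ 371   86   81   78 3336] [ 0.42623277 -0.24347795  0.036     ]
(array([ 0.4278, -0.242 ]), array([-1. , -0.8,  0.9,  1. ]))
[ 477   93   90   77 4128] [ 0.4498193  -0.16338486  0.036     ]
(array([ 0.4537, -0.1551]), array([-1.8, -0.5,  1.7,  0.7]))
[ 281  184   70   73 2764] [ 0.48099192 -0.33202294  0.036     ]
(array([ 0.4846, -0.3335]), array([-0.5, -1.3,  0.5,  1.4]))
[ 555  184   85   71 3818] [ 0.53489033 -0.10676041  0.036     ]
```

View pics/w1.png

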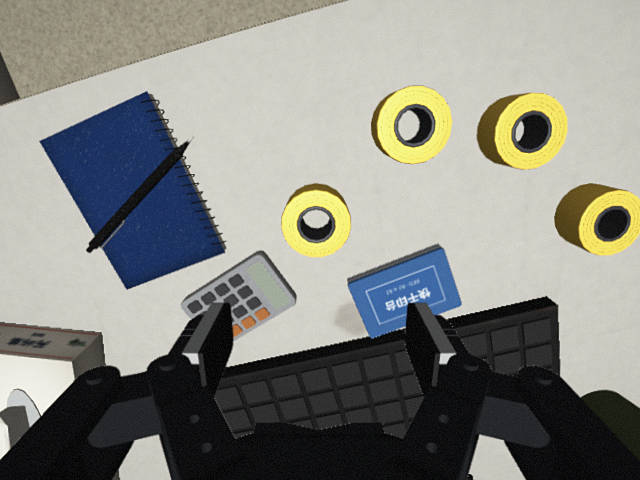

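```bash
python3 -m creep '[{"rx":0,"ry":0,"rz":0,"tx":-0.001,"ty":-0.0035,"tz":-0.05,"gripper":0.7},{"rx":0,"ry":0,"rz":0,"tx":-0.001,"ty":-0.0035,"tz":-0.1,"gripper":0.7},{"rx":0,"ry":0,"rz":0,"tx":-0.001,"ty":-0.0035,"tz":-0.14,"gripper":0.7},{"rx":0,"ry":0,"rz":0,"tx":-0.001,"ty":-0.0035,"tz":-0.165,"gripper":0.7},{"rx":0,"ry":0,"rz":0,"tx":-0.001,"ty":-0.0035,"tz":-0.175,"gripper":0.7},{"rx":0,"ry":0,"rz":0,"tx":-0.001,"ty":-0.0035,"tz":-0.175,"gripper":0.7},{"rx":0,"ry":0,"rz":0,"tx":-0.001,"ty":-0.0035,"tz":-0.175,"gripper":-0.3},{"rx":0,"ry":0,"rz":0,"tx":-0.001,"ty":-0.0035,"tz":-0.175,"gripper":-0.3},{"rx":0,"ry":0,"rz":0,"tx":-0.001,"ty":-0.0035,"tz":-0.175,"gripper":-0.3},{"rx":0,"ry":0,"rz":0,"tx":-0.001,"ty":-0.0035,"tz":-0.175,"gripper":-0.3},{"rx":0,"ry":0,"rz":0,"tx":-0.001,"ty":-0.0035,"tz":-0.175,"gripper":-0.3}]'
```

```text
time_s: 5.58
eef_pos: [0.4848, -0.3354, 0.0809]
tool_rot: [-180.0, 0.1, 165.7]
contact_force: [-1.0, 4.6, 8.7]
gripper_width: 0.666
finger_force: 62.8
```

```bash
python3 -m creep '[{"rx":0,"ry":0,"rz":0,"tx":0,"ty":0,"tz":0.04,"gripper":-0.3},{"rx":0,"ry":0,"rz":0,"tx":0,"ty":0,"tz":0.09,"gripper":-0.3},{"rx":0,"ry":0,"rz":0.05,"tx":0.01,"ty":0.03,"tz":0.13,"gripper":-0.3},{"rx":0,"ry":0,"rz":0.1,"tx":0.025,"ty":0.08,"tz":0.15,"gripper":-0.3},{"rx":0,"ry":0,"rz":0.15,"tx":0.04,"ty":0.13,"tz":0.15,"gripper":-0.3},{"rx":0,"ry":0,"rz":0.2,"tx":0.055,"ty":0.18,"tz":0.15,"gripper":-0.3},{"rx":0,"ry":0,"rz":0.25,"tx":0.07,"ty":0.23,"tz":0.15,"gripper":-0.3},{"rx":0,"ry":0,"rz":0.3,"tx":0.085,"ty":0.28,"tz":0.15,"gripper":-0.3},{"rx":0,"ry":0,"rz":0.349,"tx":0.1,"ty":0.33,"tz":0.15,"gripper":-0.3},{"rx":0,"ry":0,"rz":0.349,"tx":0.115,"ty":0.38,"tz":0.15,"gripper":-0.3},{"rx":0,"ry":0,"rz":0.349,"tx":0.127,"ty":0.42,"tz":0.15,"gripper":-0.3},{"rx":0,"ry":0,"rz":0.349,"tx":0.132,"ty":0.434,"tz":0.15,"gripper":-0.3}]'
python3 -m creep '[{"rx":0,"ry":0,"rz":0,"tx":0,"ty":0,"tz":0,"gripper":-0.3},{"rx":0,"ry":0,"rz":0,"tx":0,"ty":0,"tz":0,"gripper":-0.3}]'
python3 - <<'E'
from fit import *
C={n:manip.capture(n) for n in("wrist","side","top")}
for n,c in C.items():
    print(n,[(s,np.round(ce,1)) for k in"yg" for s,ce,_ in blobs(c,k,30)])
w=C["wrist"]["color"];s=cv2.resize(C["side"]["color"][200:340,250:420],(680,560),interpolation=3)
cv2.imwrite("pics/w2.png",w);cv2.imwrite("pics/s2.png",s)
E
```

```text
time_s: 7.08
eef_pos: [0.6164, 0.1007, 0.2298]
tool_rot: [180.0, 0.1, -174.2]
contact_force: [-0.4, -1.0, -1.0]
gripper_width: 0.667
finger_force: 64.5
time_s: 7.32
eef_pos: [0.6159, 0.0974, 0.2291]
tool_rot: [-180.0, -0.0, -174.4]
contact_force: [0.4, 0.0, -1.6]
gripper_width: 0.667
finger_force: 64.5
wrist [(array([  20,   68,  104,   85, 4848], dtype=int32), array([ 70.5, 108.5])), (array([  242,   246,   154,   164, 14704], dtype=int32), array([318.6, 324.8])), (array([548, 365,  53,  23, 165], dtype=int32), array([573.9, 374.4])), (array([601, 371,  25,  31, 113], dtype=int32), array([615.6, 384.5])), (array([370, 407,  15,  16, 148], dtype=int32), array([376.8, 413.5])), (array([247,   0,  17,  27, 372], dtype=int32), array([254.9,  11. ])), (array([379,   0,  17,  28, 385], dtype=int32), array([387.3,  11.7])), (array([273,  10,  12,   5,  40], dtype=int32), array([278.2,  12.6])), (array([305, 228,  30,  19, 436], dtype=int32), array([319.1, 238.3]))]
side [(array([375, 217,  28,  40, 616], dtype=int32), array([388.4, 237.2])), (array([342, 247,  21,  24, 350], dtype=int32), array([351.5, 259.3])), (array([310, 249,  26,  29, 317], dtype=int32), array([321. , 263.8])), (array([253, 398,  10,  14,  49], dtype=int32), array([258.1, 405.5])), (array([221, 401,  20,  16,  53], dtype=int32), array([228.9, 408.9])), (array([379, 282,  25,  27, 211], dtype=int32), array([393.9, 295.7])), (array([317, 295,   9,  17, 136], dtype=int32), array([320.8, 303.1]))]
top [(array([143, 185,  33,  35, 167], dtype=int32), array([164.3, 209. ])), (array([315, 262,  22,  23, 288], dtype=int32), array([325.2, 273.2])), (array([340, 296,  23,  23, 290], dtype=int32), array([350.6, 307.3])), (array([374, 305,  23,  23, 299], dtype=int32), array([384.9, 316.2])), (array([269, 295,   6,  21,  70], dtype=int32), array([271.3, 305.1]))]
```

View pics/s2.png

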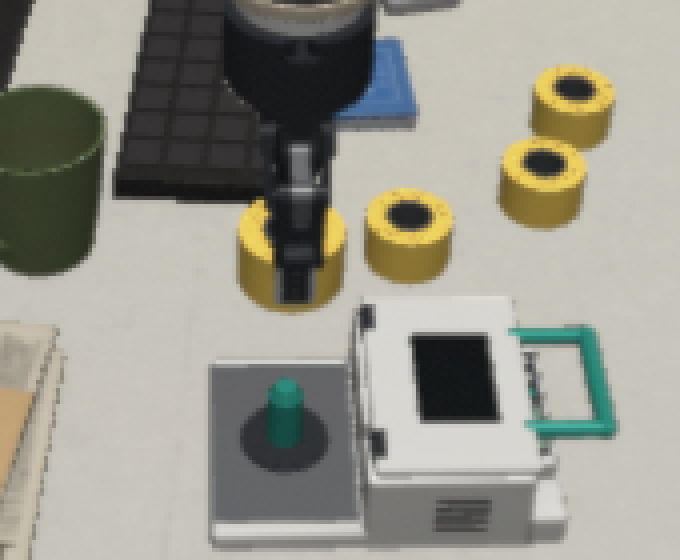

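View pics/w2.png

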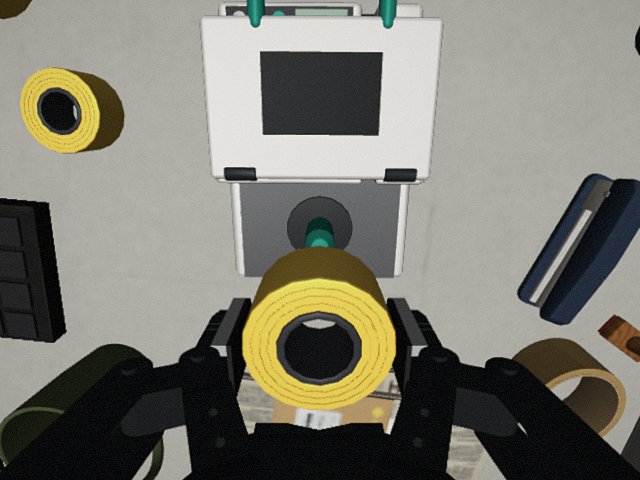

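```bash
python3 - <<'E'
from fit import *
W=manip.capture("wrist");st=manip.read_state();print(st["eef_pos"],st["tool_rot"])
b=box(max(blobs(W,"y",300),key=lambda q:q[0][4])[0])
for z0 in(st["eef_pos"][2]-.081,): print("roll",fitcyl([(W,b)],[.617,.099],.029,.036,z0))
print("roll free",fitcyl([(W,b)],[.617,.099,.148],.029,.036))
g=cv2.GaussianBlur(cv2.cvtColor(W["color"],cv2.COLOR_BGR2GRAY),(3,3),0)
def edge(v): 
    d=np.gradient(v.astype(float));return d
r=g[222,270:375];c=g[185:215,319]
print("row222",270+np.argmin(edge(r)[:40]),270+60+np.argmax(edge(r)[60:90]));print("col319",185+np.argmin(edge(c)))
L,Rr,Tp=270+np.argmin(edge(r)[:40]),330+np.argmax(edge(r)[60:90]),185+np.argmin(edge(c))
a=np.linspace(0,6.283,400)
def f(p):
    q=np.array([proj(W,[p[0]+.026*np.cos(t),p[1]+.026*np.sin(t),.024]) for t in a])
    k=q[np.abs(q[:,1]-222)<1.5,0]; 
    return [k.min()-L,k.max()-Rr,q[:,1].min()-Tp] if len(k) else [50,50,50]
from scipy.optimize import minimize
o=minimize(lambda p:np.sum(np.square(f(p))),[.617,.099],method="Nelder-Mead",options=dict(xatol=1e-4));print("seat wrist",o.x,f(o.x))
S=manip.capture("side");T=manip.capture("top")
gb=min(blobs(S,"g",25),key=lambda q:np.hypot(*(q[1]-[320.8,303])))
Q=lambda p:np.array([[p[0]+r*np.cos(t),p[1]+r*np.sin(t),z] for r,z in((.0105,.024),(.0105,.058),(.006,.066)) for t in a[::10]])
print("spindle side",least_squares(lambda p:bb(S,Q(p))-box(gb[0]),[.617,.099]).x)
E
```

```text
[0.61605426 0.0977147  0.2289971 ] [-1.79996135e+02 -2.98176958e-03 -1.74381416e+02]
roll (array([0.6151, 0.0969]), array([-2.2, -2.2,  2.2,  2.8]))
roll free (array([0.6172, 0.0971, 0.1444]), array([ 0.2, -0.2, -0.2,  0.2]))
row222 286 351
col319 195
seat wrist [0.61487324 0.09679752] [np.float64(-0.5185816720720595), np.float64(0.5061287084784567), np.float64(0.12150432830731006)]
spindle side [0.61645121 0.09751295]
```

```bash
python3 -m creep '[{"rx":0,"ry":0,"rz":0,"tx":0,"ty":-0.0005,"tz":-0.025,"gripper":-0.3},{"rx":0,"ry":0,"rz":0,"tx":0,"ty":-0.0005,"tz":-0.05,"gripper":-0.3},{"rx":0,"ry":0,"rz":0,"tx":0,"ty":-0.0005,"tz":-0.07,"gripper":-0.3},{"rx":0,"ry":0,"rz":0,"tx":0,"ty":-0.0005,"tz":-0.08,"gripper":-0.3},{"rx":0,"ry":0,"rz":0,"tx":0,"ty":-0.0005,"tz":-0.09,"gripper":-0.3},{"rx":0,"ry":0,"rz":0,"tx":0,"ty":-0.0005,"tz":-0.09,"gripper":-0.3},{"rx":0,"ry":0,"rz":0,"tx":0,"ty":-0.0005,"tz":-0.09,"gripper":-0.3}]'
python3 - <<'E'
from fit import *
C={n:manip.capture(n) for n in("wrist","side")}
w=cv2.resize(C["wrist"]["color"],(533,400));s=cv2.resize(C["side"]["color"][240:340,285:350],(260,400),interpolation=3)
cv2.imwrite("pics/c3.png",np.hstack([w,s]))
E
```

```text
time_s: 8.5
eef_pos: [0.6164, 0.0982, 0.1395]
tool_rot: [-180.0, 0.1, -174.3]
contact_force: [-0.1, -0.3, -0.7]
gripper_width: 0.67
finger_force: 64.5
```

View pics/c3.png

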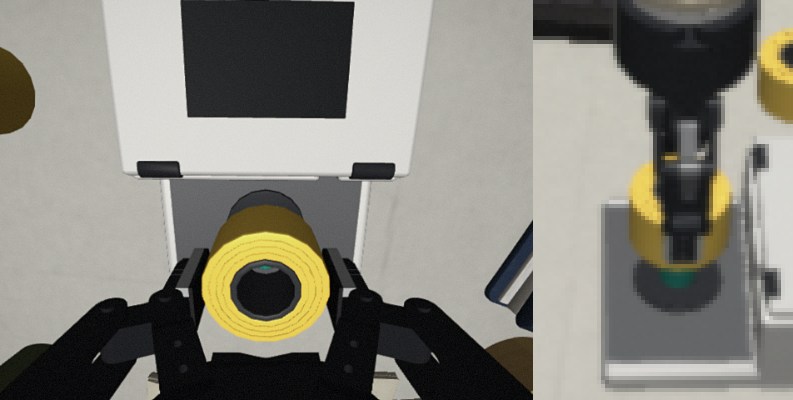

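```bash
python3 -m creep '[{"rx":0,"ry":0,"rz":0,"tx":0,"ty":0,"tz":-0.006,"gripper":-0.3},{"rx":0,"ry":0,"rz":0,"tx":0,"ty":0,"tz":-0.012,"gripper":-0.3},{"rx":0,"ry":0,"rz":0,"tx":0,"ty":0,"tz":-0.018,"gripper":-0.3},{"rx":0,"ry":0,"rz":0,"tx":0,"ty":0,"tz":-0.018,"gripper":-0.3}]'
```

```text
time_s: 9.1
eef_pos: [0.6159, 0.0981, 0.1202]
tool_rot: [180.0, -0.1, -174.3]
contact_force: [-0.1, -0.8, -0.8]
gripper_width: 0.669
finger_force: 64.5
```

```bash
python3 -m creep '[{"rx":0,"ry":0,"rz":0,"tx":0,"ty":0,"tz":-0.006,"gripper":-0.3},{"rx":0,"ry":0,"rz":0,"tx":0,"ty":0,"tz":-0.011,"gripper":-0.3},{"rx":0,"ry":0,"rz":0,"tx":0,"ty":0,"tz":-0.015,"gripper":-0.3},{"rx":0,"ry":0,"rz":0,"tx":0,"ty":0,"tz":-0.015,"gripper":-0.3},{"rx":0,"ry":0,"rz":0,"tx":0,"ty":0,"tz":-0.015,"gripper":-0.3}]'
```

```text
time_s: 9.72
eef_pos: [0.6162, 0.0981, 0.106]
tool_rot: [-180.0, 0.0, -174.3]
contact_force: [-0.7, -0.1, -1.1]
gripper_width: 0.667
finger_force: 64.5
```

Not yet in contact; lower a little more until it pushes back.

```bash
python3 -m creep '[{"rx":0,"ry":0,"rz":0,"tx":0,"ty":0,"tz":-0.001,"gripper":-0.3},{"rx":0,"ry":0,"rz":0,"tx":0,"ty":0,"tz":-0.002,"gripper":-0.3},{"rx":0,"ry":0,"rz":0,"tx":0,"ty":0,"tz":-0.002,"gripper":-0.3}]'
```

```text
time_s: 10.1
eef_pos: [0.6163, 0.0981, 0.1049]
tool_rot: [-180.0, 0.0, -174.3]
contact_force: [-4.1, 0.4, 8.3]
gripper_width: 0.666
finger_force: 65.5
```

```bash
python3 -m creep '[{"rx":0,"ry":0,"rz":0,"tx":0,"ty":0,"tz":0,"gripper":0.6},{"rx":0,"ry":0,"rz":0,"tx":0,"ty":0,"tz":0,"gripper":0.6},{"rx":0,"ry":0,"rz":0,"tx":0,"ty":0,"tz":0,"gripper":0.6},{"rx":0,"ry":0,"rz":0,"tx":0,"ty":0,"tz":0,"gripper":0.6},{"rx":0,"ry":0,"rz":0,"tx":0,"ty":0,"tz":0.03,"gripper":0.6},{"rx":0,"ry":0,"rz":0,"tx":0,"ty":0,"tz":0.07,"gripper":0.6},{"rx":0,"ry":0,"rz":0,"tx":0,"ty":0,"tz":0.12,"gripper":0.6},{"rx":0,"ry":0,"rz":0,"tx":0,"ty":0,"tz":0.14,"gripper":0.6},{"rx":0,"ry":0,"rz":0,"tx":-0.04,"ty":0,"tz":0.14,"gripper":0.6},{"rx":0,"ry":0,"rz":0,"tx":-0.06,"ty":0,"tz":0.14,"gripper":0.6},{"rx":0,"ry":0,"rz":0,"tx":-0.06,"ty":0,"tz":0.14,"gripper":0.6}]'
python3 - <<'E'
from fit import *
C={n:manip.capture(n) for n in("wrist","side")};print(manip.read_state()["joint_pos"])
w=cv2.resize(C["wrist"]["color"],(533,400));s=cv2.resize(C["side"]["color"][250:350,285:350],(260,400),interpolation=3)
cv2.imwrite("pics/c4.png",np.hstack([w,s]))
sb=min(blobs(C["side"],"y",50),key=lambda q:np.hypot(*(q[1]-[320,300])));print(sb[0],fitcyl([(C["side"],box(sb[0]))],[.616,.098,.024],.029,.036))
E
```

```text
time_s: 11.48
eef_pos: [0.5555, 0.0982, 0.2442]
tool_rot: [-180.0, -0.0, -174.3]
contact_force: [0.7, -0.2, 0.6]
gripper_width: 0.804
finger_force: 0.0
[ 5.27716179e+00  2.55458019e+01  9.57020198e+01 -4.91135905e-04
  5.86995476e+01 -9.04036801e+01]
[309 290  25  28 495] (array([ 0.6175,  0.0743, -0.0012]), array([ 0.2, -0.2, -0.2,  0.1]))
```

View pics/c4.png

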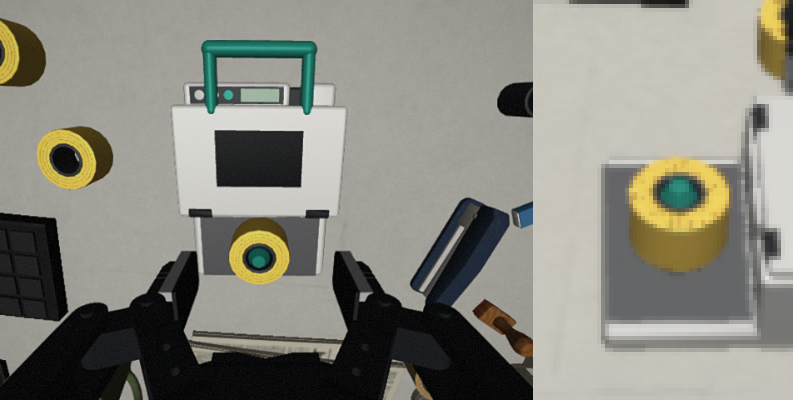

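```bash
python3 - <<'E'
from fit import *
W,T,S=[manip.capture(n) for n in("wrist","top","side")]
m=np.zeros((480,640),bool)
for s,ce,k in blobs(W,"g",25): m|=k if ce[1]<140 else False
r,c=np.nonzero(m);i=r<r.min()+0; L,Rr=c.min(),c.max()
# bar centre rows at columns spanning the middle
cols=np.arange(L+25,Rr-24,5);mid=[(x,np.nonzero(m[:75,x])[0].mean()) for x in cols if m[:75,x].any()]
P=np.array([atz(W,u,.067) for u in mid]);d=np.polyfit(P[:,1],P[:,0],1)
print("bar w",P.mean(0),"yaw deg",-np.degrees(np.arctan(d[0])),"ends",atz(W,(L,mid[0][1]),.067),atz(W,(Rr,mid[-1][1]),.067))
u=((L+Rr)/2,np.mean([q[1] for q in mid]))
print("tri w+top",tri([ray(W,u),ray(T,(257.5,316))]),"w+side",tri([ray(W,u),ray(S,(400,295.5))]))
E
python3 -m creep '[{"rx":0,"ry":0,"rz":-0.17,"tx":-0.02,"ty":-0.003,"tz":0,"gripper":-0.3},{"rx":0,"ry":0,"rz":-0.34,"tx":-0.04,"ty":-0.006,"tz":0,"gripper":-0.3},{"rx":0,"ry":0,"rz":-0.51,"tx":-0.06,"ty":-0.009,"tz":0,"gripper":-0.3},{"rx":0,"ry":0,"rz":-0.68,"tx":-0.08,"ty":-0.012,"tz":0,"gripper":-0.3},{"rx":0,"ry":0,"rz":-0.85,"tx":-0.1,"ty":-0.015,"tz":0,"gripper":-0.3},{"rx":0,"ry":0,"rz":-1.02,"tx":-0.117,"ty":-0.017,"tz":0,"gripper":-0.3},{"rx":0,"ry":0,"rz":-1.19,"tx":-0.117,"ty":-0.017,"tz":0,"gripper":-0.3},{"rx":0,"ry":0,"rz":-1.36,"tx":-0.117,"ty":-0.017,"tz":0,"gripper":-0.3},{"rx":0,"ry":0,"rz":-1.5,"tx":-0.117,"ty":-0.017,"tz":0,"gripper":-0.3},{"rx":0,"ry":0,"rz":-1.571,"tx":-0.117,"ty":-0.017,"tz":0,"gripper":-0.3},{"rx":0,"ry":0,"rz":-1.571,"tx":-0.117,"ty":-0.017,"tz":0,"gripper":-0.3},{"rx":0,"ry":0,"rz":-1.571,"tx":-0.117,"ty":-0.017,"tz":0,"gripper":-0.3}]'
python3 - <<'E'
from fit import *
W=manip.capture("wrist");cv2.imwrite("pics/w5.png",W["color"])
for s,ce,k in blobs(W,"g",100): print(s,ce,atz(W,ce,.067))
E
```

```text
bar w [0.43820682 0.0800782  0.067     ] yaw deg 5.604773650363377 ends [0.44217689 0.03871075 0.067     ] [0.43376551 0.1232157  0.067     ]
tri w+top [0.43636339 0.08150926 0.05845675] w+side [0.43689218 0.08096376 0.06501497]
time_s: 13.22
eef_pos: [0.4394, 0.0811, 0.2438]
tool_rot: [-180.0, 0.0, 95.8]
contact_force: [-0.9, -0.2, 0.7]
gripper_width: 0.351
finger_force: 0.0
[ 312  178   78  116 3213] [335.4562714  233.30936819] [0.44970777 0.08589203 0.067     ]
[544 223  28  27 586] [557.74232082 236.58361775] [0.60909532 0.09980187 0.067     ]
```

View pics/w5.png

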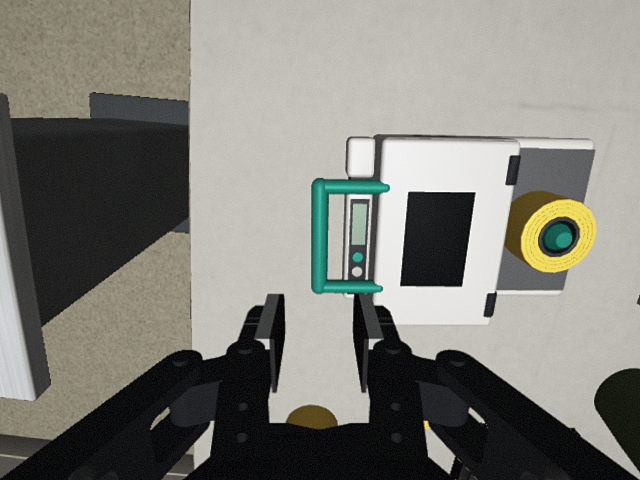

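```bash
python3 -m creep '[{"rx":0,"ry":0,"rz":0,"tx":-0.0015,"ty":0,"tz":-0.04,"gripper":-0.3},{"rx":0,"ry":0,"rz":0,"tx":-0.0015,"ty":0,"tz":-0.08,"gripper":-0.3},{"rx":0,"ry":0,"rz":0,"tx":-0.0015,"ty":0,"tz":-0.105,"gripper":-0.3},{"rx":0,"ry":0,"rz":0,"tx":-0.0015,"ty":0,"tz":-0.122,"gripper":-0.3},{"rx":0,"ry":0,"rz":0,"tx":-0.0015,"ty":0,"tz":-0.122,"gripper":-0.3},{"rx":0,"ry":0,"rz":0,"tx":-0.0015,"ty":0,"tz":-0.122,"gripper":-0.3}]'
python3 -m creep '[{"rx":0,"ry":0,"rz":0,"tx":0,"ty":0,"tz":0,"gripper":-1},{"rx":0,"ry":0,"rz":0,"tx":0,"ty":0,"tz":0,"gripper":-1},{"rx":0,"ry":0,"rz":0,"tx":0,"ty":0,"tz":0,"gripper":-1},{"rx":0,"ry":0,"rz":0,"tx":0,"ty":0,"tz":0,"gripper":-1},{"rx":0,"ry":0,"rz":0,"tx":0,"ty":0,"tz":0,"gripper":-1},{"rx":0,"ry":0,"rz":0,"tx":0,"ty":0,"tz":0,"gripper":-1}]'
```

```text
time_s: 14.02
eef_pos: [0.438, 0.0812, 0.1225]
tool_rot: [180.0, 0.0, 95.7]
contact_force: [0.1, 0.5, 0.3]
gripper_width: 0.349
finger_force: 0.0
time_s: 14.78
eef_pos: [0.4394, 0.0813, 0.123]
tool_rot: [179.7, -0.0, 95.7]
contact_force: [5.5, 0.7, -1.1]
gripper_width: 0.116
finger_force: 58.4
```

```bash
python3 -m creep '[{"rx":0,"ry":0,"rz":0,"tx":0.0005,"ty":0,"tz":0.011,"gripper":-1},{"rx":0,"ry":0,"rz":0,"tx":0.0019,"ty":0.0002,"tz":0.0222,"gripper":-1},{"rx":0,"ry":0,"rz":0,"tx":0.0043,"ty":0.0004,"tz":0.0331,"gripper":-1},{"rx":0,"ry":0,"rz":0,"tx":0.0077,"ty":0.0008,"tz":0.0438,"gripper":-1},{"rx":0,"ry":0,"rz":0,"tx":0.0119,"ty":0.0012,"tz":0.0541,"gripper":-1},{"rx":0,"ry":0,"rz":0,"tx":0.017,"ty":0.0017,"tz":0.064,"gripper":-1},{"rx":0,"ry":0,"rz":0,"tx":0.017,"ty":0.0017,"tz":0.064,"gripper":-1}]'
```

```text
time_s: 15.65
eef_pos: [0.4549, 0.0828, 0.1865]
tool_rot: [179.9, 0.0, 95.7]
contact_force: [3.8, -2.0, -5.6]
gripper_width: 0.113
finger_force: 58.6
```

```bash
python3 -m creep '[{"rx":0,"ry":0,"rz":0,"tx":0.006,"ty":0.0006,"tz":0.0094,"gripper":-1},{"rx":0,"ry":0,"rz":0,"tx":0.0127,"ty":0.0013,"tz":0.0183,"gripper":-1},{"rx":0,"ry":0,"rz":0,"tx":0.0203,"ty":0.002,"tz":0.0265,"gripper":-1},{"rx":0,"ry":0,"rz":0,"tx":0.0285,"ty":0.0029,"tz":0.0341,"gripper":-1},{"rx":0,"ry":0,"rz":0,"tx":0.0373,"ty":0.0037,"tz":0.0409,"gripper":-1},{"rx":0,"ry":0,"rz":0,"tx":0.0467,"ty":0.0047,"tz":0.0469,"gripper":-1},{"rx":0,"ry":0,"rz":0,"tx":0.0467,"ty":0.0047,"tz":0.0469,"gripper":-1},{"rx":0,"ry":0,"rz":0,"tx":0.0467,"ty":0.0047,"tz":0.0469,"gripper":-1},{"rx":0,"ry":0,"rz":0,"tx":0.0467,"ty":0.0047,"tz":0.0469,"gripper":-1}]'
python3 - <<'E'
from fit import *
S=manip.capture("side")
for s,ce,k in blobs(S,"g",25): print(s,ce)
print(manip.read_state()["contact_force"])
hin=np.array([.5665,.093,.067]);u=np.array([.995,.1,0])
for a in(50,55,60,65,70):
    t=np.radians(a);print(a,[proj(S,hin-u*.128*np.cos(t)+[0,0,.128*np.sin(t)]+np.array([-.1,.995,0])*y).round(1) for y in(.037,-.037)])
cv2.imwrite("pics/s6.png",cv2.resize(S["color"][200:340,280:420],(600,600),interpolation=3))
E
```

```text
time_s: 16.77
eef_pos: [0.5004, 0.0872, 0.2353]
tool_rot: [-179.8, 0.0, 95.7]
contact_force: [-20.1, -6.7, 32.4]
gripper_width: 0.11
finger_force: 62.7
[366 247  16  37 152] [376.04605263 267.29605263]
[317 294   9   8  53] [321.0754717  297.96226415]
[-19.98027518  -7.46380119  31.79837007]
50 [array([386. , 274.8]), array([381.1, 251.9])]
55 [array([382.1, 272.5]), array([377.4, 249.6])]
60 [array([377.9, 270.4]), array([373.4, 247.6])]
65 [array([373.4, 268.7]), array([369.1, 245.8])]
70 [array([368.7, 267.2]), array([364.6, 244.3])]
```

View pics/s6.png

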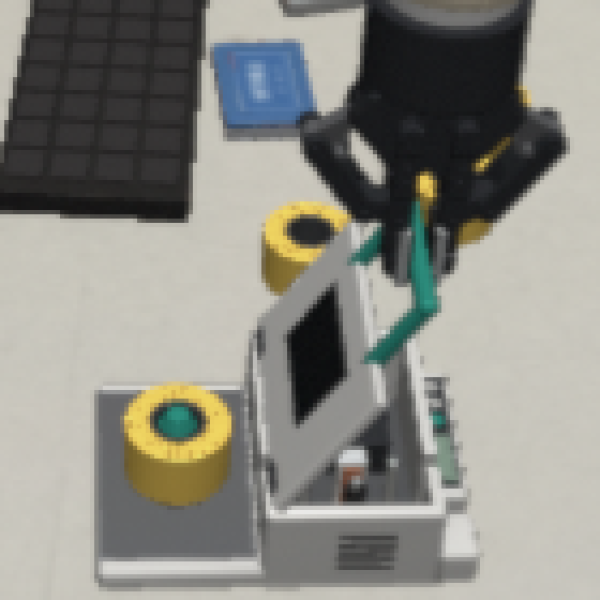

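```bash
python3 -m creep '[{"rx":0,"ry":0,"rz":0,"tx":-0.001,"ty":0,"tz":0.0017,"gripper":-1},{"rx":0,"ry":0,"rz":0,"tx":-0.002,"ty":0,"tz":0.0034,"gripper":-1},{"rx":0,"ry":0,"rz":0,"tx":-0.002,"ty":0,"tz":0.0034,"gripper":-1},{"rx":0,"ry":0,"rz":0,"tx":-0.002,"ty":0,"tz":0.0034,"gripper":-1},{"rx":0,"ry":0,"rz":0,"tx":-0.002,"ty":0,"tz":0.0034,"gripper":-1}]'
python3 - <<'E'
from fit import *
S=manip.capture("side")
hin=np.array([.5665,.093,.067]);u=np.array([.995,.1,0]);v=np.array([-.1,.995,0])
def pt(a,r,y,n=0):
    t=np.radians(a);return proj(S,hin-u*r*np.cos(t)+np.array([0,0,r*np.sin(t)])+v*y+n*(u*np.sin(t)+np.array([0,0,np.cos(t)])))
im=cv2.resize(S["color"][220:330,325:410],(0,0),fx=5.4,fy=5.4,interpolation=2)
for a,col in((50,(0,0,255)),(60,(0,255,0)),(70,(255,0,0))):
    P=[pt(a,r,y,.004) for r,y in((0,.069),(.088,.069),(.088,-.069))]
    cv2.polylines(im,[np.int32([((p-[325,220])+.5)*5.4 for p in P])],False,col,1)
cv2.imwrite("pics/s7.png",im);print(manip.read_state()["contact_force"])
E
```

```text
time_s: 17.45
eef_pos: [0.5001, 0.0872, 0.2359]
tool_rot: [179.9, 0.0, 95.7]
contact_force: [8.2, -4.7, -14.2]
gripper_width: 0.111
finger_force: 59.8
[  8.58837244  -4.69174236 -14.485552  ]
```

View pics/s7.png

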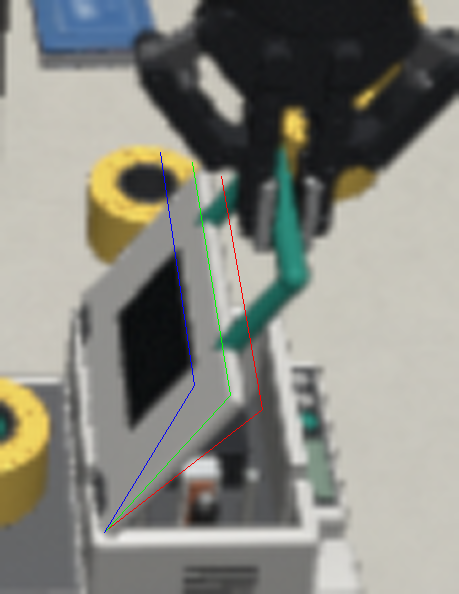

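```bash
python3 -m creep '[{"rx":0,"ry":0,"rz":0,"tx":0.001,"ty":0,"tz":0,"gripper":-1},{"rx":0,"ry":0,"rz":0,"tx":0.002,"ty":0,"tz":0,"gripper":-1},{"rx":0,"ry":0,"rz":0,"tx":0.002,"ty":0,"tz":0,"gripper":-1},{"rx":0,"ry":0,"rz":0,"tx":0.002,"ty":0,"tz":0,"gripper":-1},{"rx":0,"ry":0,"rz":0,"tx":0.002,"ty":0,"tz":0,"gripper":-1},{"rx":0,"ry":0,"rz":0,"tx":0.002,"ty":0,"tz":0,"gripper":-1}]'
python3 -c "
from plant import manip
print(manip.close_job())"
```

```text
time_s: 18.25
eef_pos: [0.5013, 0.0872, 0.2365]
tool_rot: [-180.0, 0.0, 95.7]
contact_force: [0.3, -5.9, -2.4]
gripper_width: 0.116
finger_force: 61.1
the job is handed in; nothing more can be done
None
```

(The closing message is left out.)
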